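Release the dust drawer through the access slot and hang the pin back

TASK

The drawer of the grey bench dust collector is held shut by a hidden spring catch and has to come out for emptying. Take the blue-handled release pin from the hook rack, push its rod straight through the slot in the collector's sloping panel and feel gently, never forcing it, along the slot for the springy catch, then press that until the drawer springs out. Then hang the pin upright by its collar on its own (the only free) hook of the rack, without knocking the tools beside it, and leave everything else where it lies.

Things in the scene. Friction and masses are not known exactly. Their poses are not given: they have to be found in the camera images.
- access_panel: Sloping top-front panel of the dust collector. Origin: centre of the steel-rimmed access slot on the outer face. z out of the panel, square to it (30 degrees from vertical, leaning to the collector's front); y along the slot, level; x up the slope. The slot is 40 mm (y) by 13 mm (x) in a 4 mm sheet; push the rod along -z. Behind it a solid, unyielding guide rail lies 40 mm below the outer face.
- dust_drawer (a joint): Drawer in the foot of the collector's front, 168 mm wide, 63 high: 0 shut (under 0.002 while caught), 0.05 m fully out. Once freed a spring throws it out, level, toward the collector's front (-x of dust_collector). It passes well below the slot and the rod.
- dust_collector: Grey box, 180 x 180 x 149 mm, fixed; origin under its base's centre, x to its back, z up. Behind the slot a hidden catch straddles the rail, centred up to 14 mm to either side of the slot's middle (differs each time): a saddle 12 mm wide along the slot, top 31 mm below the panel's face. It yields along the panel's -z: 4 N to start, 7 N at 5 to 6 mm, where it frees the drawer; solid at 8.5 mm.
- pin_grip (a point): Middle of the blue round handle of the release pin, which hangs upright on the rack, rod down. Handle diameter 18 to 19 mm, from 50 mm below to 41 mm above this point. Steel collar, diameter 25 mm, its underside 55 mm below this point, resting on its hook's two prongs. Steel rod, diameter 6 mm, ends in a round tip 165 mm below this point. 70 g. z points from tip to handle.
- pin_tip (a point): Rounded tip of the release pin's rod, on its axis, 110 mm below the collar's underside.
- release_pin: The release pin as a whole; origin on its axis under the collar (55 mm below pin_grip, 110 mm above pin_tip), z from tip to handle.
- tool_rack: Wooden hook rack, fixed: origin under its base's centre (105 x 270 x 18 mm), x to its back, y along the hooks. Five hooks at y = -0.10, -0.05, 0, 0.05, 0.10: each two level 6 mm prongs 11 mm apart, from x = 0.024 to -0.044, tops at z = 0.154, front ends turned up 8 mm. Tools hang between them at x about -0.012; lift 12 mm to clear the ends. All are full; the pin's is one of the middle three.
- nut_driver: Black-handled nut driver on a hook of the rack: origin on its axis under its collar (at prong height); handle up to 25 mm in diameter, top 72 mm above the origin. Not to be disturbed.
- bradawl: Wooden-handled bradawl on a hook of the rack: origin on its axis under its collar; handle up to 25 mm in diameter, top 72 mm above the origin. Not to be disturbed.
- hex_driver: Red-handled hex driver on the hook at the rack's -y end: origin on its axis under its collar; handle up to 25 mm in diameter, top 74 mm above the origin. Not to be disturbed.
- screwdriver: Yellow-handled screwdriver hanging blade down on the hook at the rack's +y end: handle up to 27 mm in diameter, top about 85 mm above the prongs; origin about 13 mm off its axis and 10 mm below the prongs. Not to be disturbed.
- ear_muffs: Red ear muffs, 168 x 132 x 67 mm, between rack and collector; origin under the middle; a bystander. Beyond them a magnifier lamp's head hangs over the bench (x over 0.60 m, y from -0.12 to 0.07 m, z over 0.34 m, fixed): carry the pin past in front of it.
- cold_chisel: Dark cold chisel lying on the bench, 17 x 148 x 16 mm, origin under its centre. A bystander.

How it is judged:
On the way:
1. the drawer has been let go while the pin's rod is through the slot (value of joint dust_drawer above 0.008 m and z of pin_tip in the frame of access_panel below -0.02 m and y of pin_tip in the frame of access_panel between -0.03 and 0.03 m and x of pin_tip in the frame of access_panel between -0.02 and 0.02 m), for 0.05 s.
At the end, for the whole second after the job is handed in: The drawer is out by more than 42 mm; the release pin hangs at rest by its collar on the hook it came from, its handle and tip within 20 mm of where they were, within 0.15 rad of upright; the four other tools hang on their hooks within 25 mm of where they were (value of joint dust_drawer above 0.042 m and distance of each of pin_grip, pin_tip from where it was at the start of the episode below 0.02 m and angle between pin_grip's own z axis and vertical below 0.15 rad and linear speed of release_pin below 0.02 m/s and distance of each of nut_driver, bradawl, hex_driver, screwdriver from where it was at the start of the episode below 0.025 m); the robot touches nothing.
It fails at once if the pin is forced against the collector or its catch (over 40 N) (contact force between release_pin and dust_collector above 40 N).
It fails at once if a tool on the rack is knocked (moved over 25 mm or tilted over 0.4 rad) (distance of any of nut_driver, bradawl, hex_driver, screwdriver from where it was at the start of the episode above 0.025 m or angle between any of nut_driver, bradawl, hex_driver's own z axis and vertical above 0.4 rad or angle between screwdriver's own y axis and vertical above 0.4 rad).
It fails at once if a bystander on the bench is shifted by more than 30 mm (distance of any of ear_muffs, cold_chisel from where it was at the start of the episode above 0.03 m).
It also fails if it takes over 67 s, if anything falls off the work surface, if the arm or the gripper's body presses on something with over 40 N, if the wrist force passes 120 N, or if a joint passes its speed limit or range.

ROBOT

A 6-joint arm with a two-finger parallel gripper is mounted at the origin on a cart in front of the work surface, level with it; the furniture and walls round the work are solid. World frame = base frame: x ahead of the robot, y to its left, z up, the work surface at z = 0. Lengths are in m, angles in rad, forces in N, time in s.
With the tool pointing down it reaches from about 0.275 to 1 m from the base axis. Payload 8.4 kg.
Tool frame: the origin (TCP) lies midway between the tips of the shut fingers; the grasp point (between the pads) lies env.pinch_z behind it (env.pinch_z is the distance from the TCP to the grasp point, in m); y points along the fingers, z is the direction in which the jaws open and shut, and the axes are right-handed (so a half turn about y gives the same grasp; the last joint's range is limited). The gripper opens to 85 mm and grips with 20 to 120 N. Pads are 22 mm wide; open, the fingers measure 114 mm over their backs; the gripper's body (76 mm by 85 mm) begins 54 mm behind the grasp point. The pads swing forward as they close: fully open they stand 13 mm farther back than shut.
Start: joints at [-1.166, 0.353, 1.633, -0, 1.155, -0.002], TCP at [0.247, -0.574, 0.231] pointing down, gripper open.
Joint ranges: [-2.63, 2.63], [-0.92, 2.1], [0.06, 2.66], [-1.3, 4.44], [0, 2.69], [-3.02, 3.02]. Speed limits (rad/s): [2.22, 2.22, 2.79, 3.14, 3.14, 3.14].

INTERFACE

Orientations are given as a rotation vector (axis times angle).
In Python, from workcell import env gives the robot as it stands.
- The arm moves only by the shell command python3 -m inch 'ROWS' [FORCE]. ROWS is JSON, one flat list of numbers, 7 for each row, row after row: the turn, a rotation vector about the world's x, y, z in degrees, then the shift along the world's x, y, z in m, then the closure, from -1 (fully open) to 1 (shut). A call has exactly 10 rows; each row is the pose to reach, as a shift and turn from the pose measured when the call began; what a row does not reach only later rows make up. A row lasts 1/8 s, in which the tool goes at most 62.5 mm and 10.7 degrees, less where a joint would pass 70% of its speed; a pose out of reach is approached as far as the arm can. A call with a gripper value outside its range is refused whole. The fingers move at their own pace and stop on an object; FORCE is the grip in N (left out, the last holds). Time passes only in rows, so rows that repeat a pose let the fingers close, or fill a call up. It gives the time, the measured TCP pose, the force and the opening at its end, in the units of the state.
- env.observe(): the state, without advancing time (a new reading comes with each control period).
- env.snapshot(name): name is "scene" or "side" or "wrist"; returns a dict with "img" (420x560x3 uint8, red, green, blue), "fx", "fy", "cx", "cy" (pixels), "dist" ([k1, k2, p1, p2, k3] as OpenCV has them; the pictures are not rectified), "rvec" (rotation vector, rad) and "tvec" (3), from world to camera coordinates, as OpenCV has them. Camera axes: x right, y down, z forward; pixel columns grow to the right and rows downward; lengths in m; the calibration is good to about 2 mm. A picture is of the moment at which its call begins. There is no depth.
- env.finish_job(): hands the job in, once; it reports no verdict.
Trained networks look in the newest picture that a camera, given by its name, has taken for a name from the list of things; names that differ only in an ending like _2 or _b are one class to them, and where a whole thing is asked for, a point or a joint stands for the part that bears it (a point fixed in the world has none). Each returns a list of dicts, best first, with "confidence" (0 to 1); they miss things now and then, are a little off and sometimes report something else, mostly with a low value. They report only what shows in the picture. A call takes as long as a camera call.
- env.boxes_of(target, camera): "point" ([x, y, z] in m, in the coordinates of the camera as it stood for that picture, good to about 4 mm: the middle of the surface that is visible of it).
- env.regions_of(target, camera): "mask" (420x560 bool, what is visible of it).
The state is a dict: "time": time; "joint_pos": joint angles; "dq": joint speeds; "joint_torque": joint torques, N m; "eef_pos": TCP position; "orientation": TCP orientation; "force": force on the tool from outside, world axes, zero at the start; "moment": the same for the moment, N m; "grip_width": opening from 0.0 (shut) to 1.0 (fully open).
Only numpy, scipy, OpenCV 4.12 (cv2) and the standard library are available. Lean on these libraries where they do the work, as an engineer would, in place of code of your own. Each camera call takes 0.05 s, during which the arm holds its last target.

## Working session

There is one attempt and no reset: what is moved stays moved. The work goes in short steps, Python scripts to look and compute and a shell command to move; the robot and the scene stay as the last step left them, time stands still between calls to the robot, and variables do not carry over. Pictures are saved under pics/ and viewed, and the job is handed in when it is done.

```bash
ls; mkdir -p pics
cat > h.py <<'E'
import numpy as np, cv2
from workcell import env
from scipy.spatial.transform import Rotation as R
def snap(n,f=None):
    s=env.snapshot(n)
    if f: cv2.imwrite('pics/'+f,s['img'][:,:,::-1])
    return s
def w(s,p):
    Rm=cv2.Rodrigues(np.array(s['rvec'],float))[0]
    return Rm.T@(np.array(p)-np.array(s['tvec']).ravel())
def proj(s,P):
    K=np.array([[s['fx'],0,s['cx']],[0,s['fy'],s['cy']],[0,0,1]])
    return cv2.projectPoints(np.array(P,float).reshape(-1,1,3),np.array(s['rvec'],float),np.array(s['tvec'],float),K,np.array(s['dist'],float))[0].reshape(-1,2)
def ray(s,uv):
    K=np.array([[s['fx'],0,s['cx']],[0,s['fy'],s['cy']],[0,0,1]])
    q=cv2.undistortPoints(np.array(uv,float).reshape(-1,1,2),K,np.array(s['dist'],float)).reshape(-1,2)
    Rm=cv2.Rodrigues(np.array(s['rvec'],float))[0]
    d=np.c_[q,np.ones(len(q))]@Rm
    return -Rm.T@np.array(s['tvec']).ravel(), d/np.linalg.norm(d,axis=1)[:,None]
def tri(obs):
    A=0;b=0
    for s,uv in obs:
        o,d=ray(s,[uv]);d=d[0];M=np.eye(3)-np.outer(d,d);A=A+M;b=b+M@o
    return np.linalg.solve(A,b)
E
python3 - <<'E'
from h import *
print(env.pinch_z); o=env.observe(); print({k:np.round(v,3) for k,v in o.items()})
for n in ['scene','side','wrist']:
    s=snap(n,n+'0.png'); print(n,np.round(w(s,[0,0,0]),3))
    for t in ['access_panel','dust_collector','dust_drawer','pin_grip','release_pin','pin_tip','tool_rack','nut_driver','bradawl','hex_driver','screwdriver','ear_muffs','cold_chisel']:
        try:
            for b in env.boxes_of(t,n)[:2]: print(' ',t,round(b['confidence'],2),np.round(w(s,b['point']),3))
        except Exception as e: print(t,e)
E
```

```text
pics
0.0187
{'time': np.float64(0.0), 'joint_pos': array([-1.166,  0.354,  1.634,  0.   ,  1.155, -0.002]), 'dq': array([0.001, 0.002, 0.   , 0.001, 0.001, 0.   ]), 'joint_torque': array([ 4.0000e-03, -6.0525e+01, -3.4207e+01,  0.0000e+00,  9.0000e-03,
       -0.0000e+00]), 'eef_pos': array([ 0.247, -0.574,  0.231]), 'orientation': array([-0.412,  1.999, -1.996]), 'force': array([0.26 , 0.541, 0.248]), 'moment': array([ 0.038,  0.016, -0.033]), 'grip_width': np.float64(1.005)}
scene [-0.123  0.567  0.802]
  access_panel 0.89 [ 0.602 -0.368  0.119]
  dust_collector 0.85 [ 0.606 -0.347  0.104]
  dust_collector 0.69 [0.564 0.259 0.186]
  pin_grip 0.97 [0.531 0.352 0.19 ]
  release_pin 0.32 [0.532 0.352 0.192]
  pin_tip 0.73 [0.527 0.355 0.191]
  tool_rack 0.64 [ 0.554 -0.345  0.043]
  tool_rack 0.6 [0.547 0.34  0.016]
  nut_driver 0.86 [0.564 0.256 0.186]
  bradawl 0.61 [0.549 0.309 0.191]
  hex_driver 0.7 [0.583 0.22  0.188]
  screwdriver 0.96 [0.508 0.395 0.197]
  ear_muffs 0.56 [ 0.498 -0.091  0.047]
  ear_muffs 0.49 [0.458 0.058 0.016]
  cold_chisel 0.84 [0.462 0.057 0.015]
  cold_chisel 0.57 [0.566 0.26  0.185]
side [ 0.135 -1.029  0.792]
  access_panel 0.79 [ 0.6   -0.385  0.116]
  dust_collector 0.92 [ 0.615 -0.442  0.111]
  dust_drawer 0.67 [ 0.521 -0.139  0.047]
  dust_drawer 0.51 [ 0.533 -0.369  0.072]
  pin_tip 0.59 [0.611 0.205 0.015]
  tool_rack 0.61 [0.61  0.205 0.014]
  screwdriver 0.46 [ 0.612 -0.44   0.112]
  ear_muffs 0.56 [ 0.525 -0.141  0.05 ]
wrist [ 0.32  -0.543  0.373]
```

View pics/scene0.png

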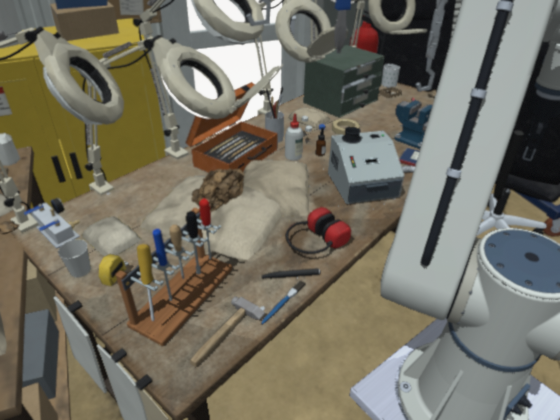

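View pics/side0.png

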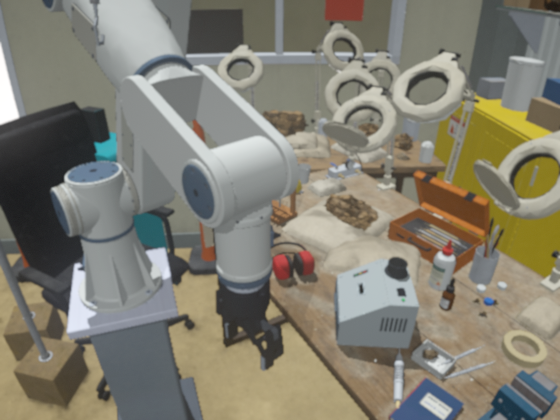

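View pics/wrist0.png

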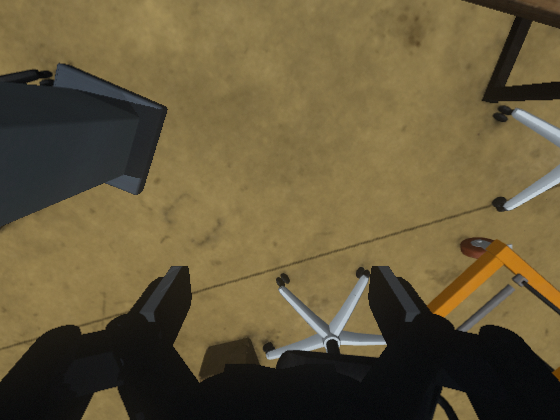

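The pictures show the rack at the left of the scene view, with the blue handle at about (158,247) between yellow and wood. The collector's panel is at about (362,160) in the scene view and (375,290) in the side view. I'll zoom in on both.

Run:
```python
import cv2
a=cv2.imread('pics/scene0.png');b=cv2.imread('pics/side0.png')
cv2.imwrite('pics/z1.png',cv2.resize(a[120:210,320:410],None,fx=6,fy=6,interpolation=3))
cv2.imwrite('pics/z2.png',cv2.resize(b[250:350,325:425],None,fx=6,fy=6,interpolation=3))
cv2.imwrite('pics/z3.png',cv2.resize(a[190:350,95:240],None,fx=3.7,fy=3.7,interpolation=3))
```

```text
(no output)
```

View pics/z1.png

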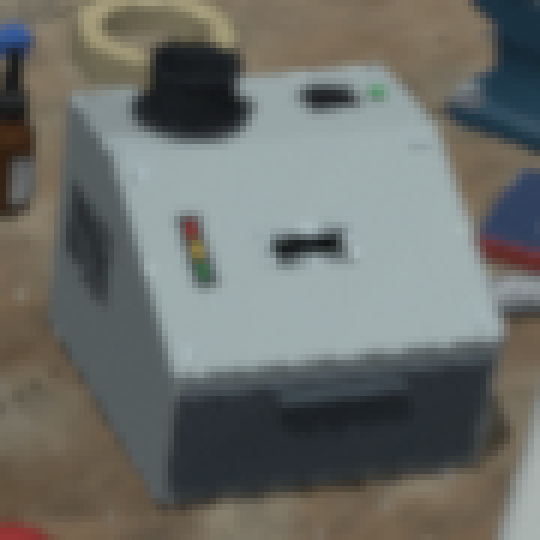

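View pics/z2.png

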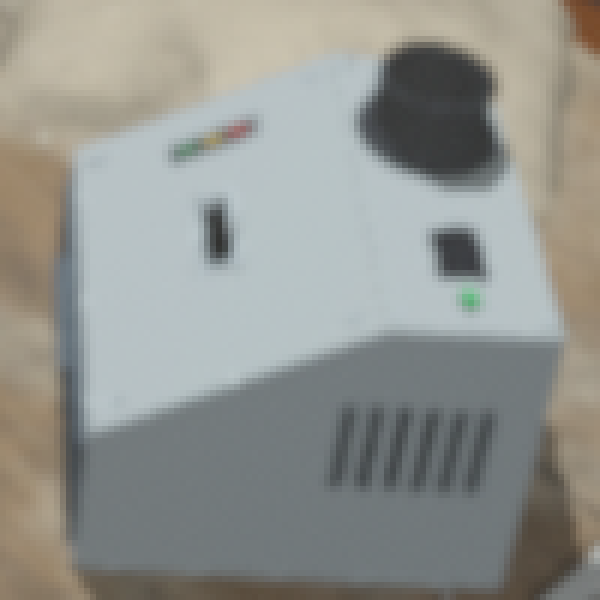

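View pics/z3.png

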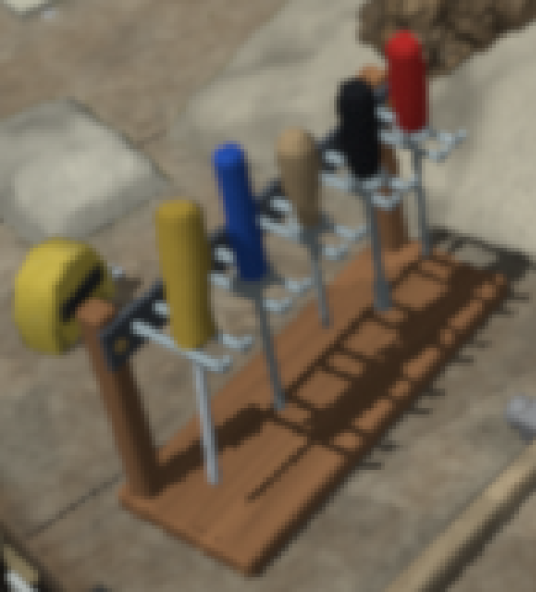

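Run:
```python
from h import *
a=snap('scene');b=snap('side')
f=lambda x,y,ox,oy:((x+.5)/6-.5+ox,(y+.5)/6-.5+oy)
P={}
for n,A,B in [('slot',(310,244),(218,234)),('BL',(175,376),(75,155)),('BR',(497,345),(88,435)),('TR',(430,135),(390,333)),('TL',(113,140),(345,52))]:
    P[n]=tri([(a,f(*A,320,120)),(b,f(*B,325,250))]); print(n,np.round(P[n],4), np.round(proj(a,P[n])[0]-f(*A,320,120),1),np.round(proj(b,P[n])[0]-f(*B,325,250),1))
for u in [('BL','BR'),('TL','TR'),('BL','TL'),('BR','TR')]:
    d=P[u[1]]-P[u[0]]; print(u,np.round(d,3),np.linalg.norm(d).round(4),'yaw',np.degrees(np.arctan2(d[1],d[0])).round(1),'el',np.degrees(np.arcsin(d[2]/np.linalg.norm(d))).round(1))
for t in ['pin_grip','nut_driver','bradawl','hex_driver','screwdriver']:
    m=env.regions_of(t,'scene')
    for q in m[:1]:
        v,u=np.nonzero(q['mask']);print(t,q['confidence'],len(u),u.min(),u.max(),v.min(),v.max(),u.mean(),v.mean())
R0=R.from_rotvec(env.observe()['orientation']).as_matrix();print(R0.round(3))
```

```text
slot [ 0.6014 -0.3693  0.1151] [0.4 0.6] [ 0.5 -0.6]
BL [ 0.5894 -0.2648  0.082 ] [0.5 0.7] [ 0.6 -0.6]
BR [ 0.5153 -0.4234  0.0778] [0.4 0.5] [ 0.6 -0.6]
TR [ 0.6154 -0.4713  0.141 ] [0. 0.] [ 0. -0.]
TL [ 0.694  -0.315   0.1508] [0.5 0.9] [ 0.7 -0.9]
('BL', 'BR') [-0.074 -0.159 -0.004] 0.1752 yaw -115.1 el -1.4
('TL', 'TR') [-0.079 -0.156 -0.01 ] 0.1753 yaw -116.7 el -3.2
('BL', 'TL') [ 0.105 -0.05   0.069] 0.1349 yaw -25.6 el 30.7
('BR', 'TR') [ 0.1   -0.048  0.063] 0.1277 yaw -25.6 el 29.7
pin_grip 0.84 540 152 171 228 298 161.4925925925926 253.85185185185185
nut_driver 0.9 362 186 199 212 272 192.08011049723757 231.16298342541435
bradawl 0.74 342 169 183 225 277 176.42397660818713 242.73976608187135
hex_driver 0.18 356 169 183 225 276 176.5 242.9129213483146
screwdriver 0.94 624 138 154 245 317 146.37179487179486 269.3669871794872
[[-0.918  0.     0.396]
 [-0.396  0.    -0.918]
 [-0.    -1.    -0.   ]]
```

```bash
python3 -m inch '[0,0,6,0.015,0.052,0.019,-1, 0,0,12,0.03,0.104,0.038,-1, 0,0,18,0.045,0.156,0.057,-1, 0,0,24,0.06,0.208,0.076,-1, 0,0,30,0.075,0.26,0.095,-1, 0,0,36,0.09,0.312,0.114,-1, 0,0,42,0.105,0.364,0.133,-1, 0,0,48,0.12,0.416,0.152,-1, 0,0,54,0.135,0.468,0.171,-1, 0,0,60,0.15,0.52,0.19,-1]'
```

```text
time: 3.7
eef_pos: [0.3974, -0.0523, 0.4223]
orientation: [-1.153, 1.291, -1.293]
force: [0.4, -0.5, -1.2]
grip_width: 1.0
```

```bash
python3 -m inch '[0,0,4,0.01,0.04,0,-1, 0,0,8,0.02,0.08,0,-1, 0,0,12,0.03,0.13,0,-1, 0,0,17,0.04,0.18,0,-1, 0,0,22,0.05,0.23,0,-1, 0,0,26,0.06,0.27,0,-1, 0,0,30,0.07,0.30,0,-1, 0,0,30,0.07,0.30,0,-1, 0,0,30,0.07,0.30,0,-1, 0,0,30,0.07,0.30,0,-1]'
python3 - <<'E'
from h import *
s=snap('wrist','w1.png')
for t in ['pin_grip','nut_driver','bradawl','hex_driver','screwdriver']:
    for b in env.boxes_of(t,'wrist')[:1]: print(' ',t,round(b['confidence'],2),np.round(w(s,b['point']),3),proj(s,w(s,b['point'])).round())
b=snap('side','s1.png');a=snap('scene','c1.png')
import pickle;pickle.dump((s,b,a),open('v1.pkl','wb'))
E
```

```text
time: 4.95
eef_pos: [0.4672, 0.2468, 0.4225]
orientation: [-1.374, 0.902, -0.904]
force: [1.1, 0.4, 0.3]
grip_width: 1.001
  pin_grip 0.59 [0.524 0.354 0.225] [[369. 112.]]
  nut_driver 0.91 [0.563 0.261 0.212] [[357. 200.]]
  bradawl 0.85 [0.545 0.302 0.213] [[361. 163.]]
  hex_driver 0.66 [0.591 0.214 0.209] [[359. 241.]]
  screwdriver 0.93 [0.51  0.387 0.23 ] [[374.  74.]]
```

View pics/w1.png

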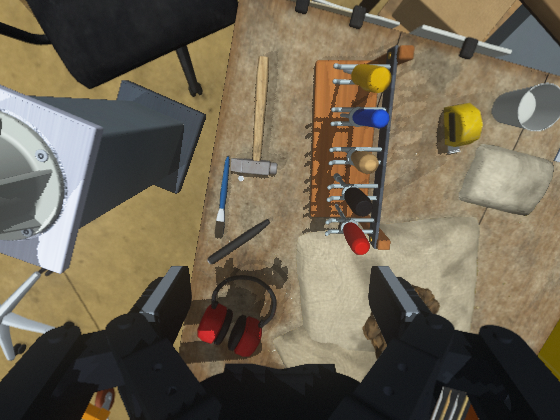

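View pics/s1.png

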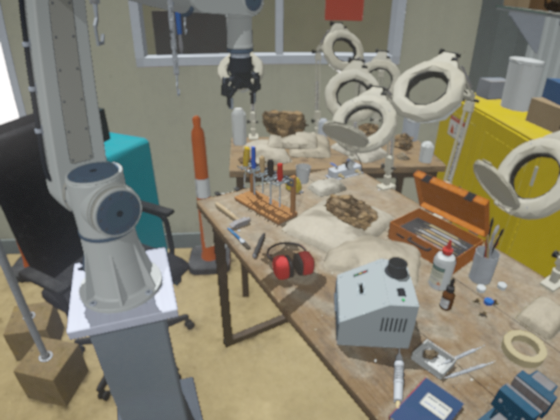

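Run:
```python
import cv2
a=cv2.imread('pics/w1.png')
cv2.imwrite('pics/w1z.png',cv2.resize(a[40:260,300:420],None,fx=2.7*1.35,fy=2.7*1.35*1,interpolation=3)[:600*2])
cv2.imwrite('pics/w1za.png',cv2.resize(a[40:150,300:420],None,fx=5,fy=5,interpolation=3))
cv2.imwrite('pics/w1zb.png',cv2.resize(a[140:250,300:420],None,fx=5,fy=5,interpolation=3))
```

```text
(no output)
```

View pics/w1za.png

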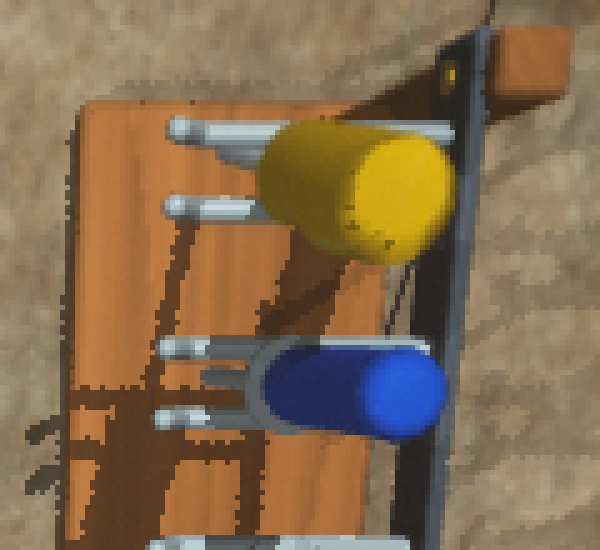

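View pics/w1zb.png

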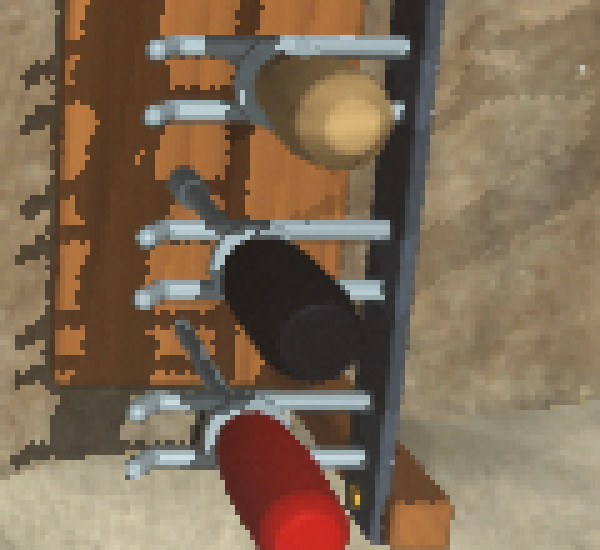

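```bash
cat > fit.py <<'E'
from h import *
import pickle
from scipy.optimize import least_squares
s,b,a=pickle.load(open('v1.pkl','rb'))
A=lambda p:((p[0]+.5)/5-.5+300,(p[1]+.5)/5-.5+40)
B=lambda p:((p[0]+.5)/5-.5+300,(p[1]+.5)/5-.5+140)
tips=[(.10,A((182,128)),A((176,206))),(.05,A((168,347)),A((163,419))),(0,B((156,49)),B((153,114))),(-.05,B((147,237)),B((143,299))),(-.1,B((137,411)),B((134,468)))]
cor=[(.135,A((80,102))),(-.135,B((52,384)))]
def W(q,p):
    c,n=np.cos(q[2]),np.sin(q[2]); return np.array([q[0]+c*p[0]-n*p[1],q[1]+n*p[0]+c*p[1],p[2]])
def res(q):
    P=[];U=[]
    for y,u,v in tips:
        P+=[W(q,(q[4],y+q[3],.162)),W(q,(q[4],y-q[3],.162))];U+=[u,v]
    for y,u in cor: P.append(W(q,(-.0525,y,.018)));U.append(u)
    return (proj(s,P)-np.array(U)).ravel()
q=least_squares(res,[.55,.3,.4,.0085,-.044],loss='soft_l1').x
if __name__=='__main__':
    print(q.round(4),np.degrees(q[2]),res(q).reshape(-1,2).round(1))
    hook=W(q,(-.012,.05,.154));print('hook',hook)
    ax=np.array([-np.sin(q[2]),np.cos(q[2])])
    # pin top centre, blue disc at (405,393)/5
    u=A((405,393)); o,d=ray(s,[u]);d=d[0];t=(0.25-o[2])/d[2];print('top@.25',o+t*d)
    for z,uu in [(.159,A((262,390)))]:
        pass
    for z in (0.25,0.209,.154): print(z,proj(s,[hook[0],hook[1],z]), proj(a,[hook[0],hook[1],z]),proj(b,[hook[0],hook[1],z]))
E
python3 fit.py
```

```text
[ 0.5617  0.3094  0.4043  0.0086 -0.044 ] 23.164032083230317 [[-0.4 -0.4]
 [-0.  -0.5]
 [ 0.  -0.2]
 [ 0.2 -0.3]
 [ 0.2  0.1]
 [ 0.1  0.4]
 [-0.1  0.2]
 [ 0.   0.1]
 [-0.   0.5]
 [-0.1  0.5]
 [ 0.1 -0.9]
 [-0.1  0.9]]
hook [0.53100708 0.35064987 0.154     ]
top@.25 [0.53119274 0.35061731 0.25      ]
0.25 [[380.44994866 118.08957167]] [[157.2023776  230.27834708]] [[252.6098683  145.52805088]]
0.209 [[368.84277013 117.07734733]] [[160.36565172 245.84052398]] [[252.89278263 155.6144672 ]]
0.154 [[356.88415295 116.03583042]] [[164.36280634 265.37407916]] [[253.26720199 168.76165021]]
```

```bash
python3 - <<'E'
from h import *
m=R.from_rotvec(env.observe()['orientation']).as_matrix();print(m.round(3),np.degrees(np.arctan2(m[1,2],m[0,2])))
E
python3 -m inch '[0,0,0,0.02,0.035,-0.02,-1, 0,0,0,0.045,0.075,-0.05,-1, 0,0,0,0.064,0.104,-0.08,-1, 0,0,0,0.064,0.104,-0.08,-1, 0,0,0,0.064,0.104,-0.11,-1, 0,0,0,0.064,0.104,-0.14,-1, 0,0,0,0.064,0.104,-0.17,-1, 0,0,0,0.064,0.104,-0.20,-1, 0,0,0,0.064,0.104,-0.224,-1, 0,0,0,0.064,0.104,-0.224,-1]'
python3 - <<'E'
from h import *
print(env.observe()['joint_pos'].round(2))
s=snap('wrist','w2.png');snap('side','s2.png');snap('scene','c2.png')
print(proj(s,[[.531,.3506,.25],[.531,.3506,.209]]))
E
```

```text
[[ 0.398  0.001  0.917]
 [-0.917  0.     0.398]
 [ 0.    -1.     0.001]] 23.477160367706688
time: 6.6
eef_pos: [0.5305, 0.3505, 0.1977]
orientation: [-1.377, 0.903, -0.903]
force: [0.8, -0.8, 1.5]
grip_width: 1.001
[ 0.58  0.4   1.64 -0.    1.1   0.17]
[[278.71004627 341.04163021]
 [278.98164671 280.12575105]]
```

View pics/w2.png

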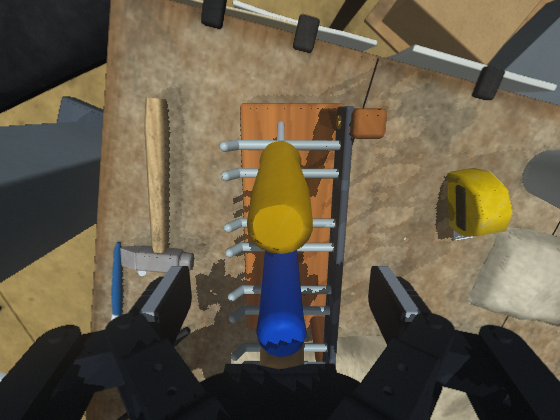

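View pics/c2.png

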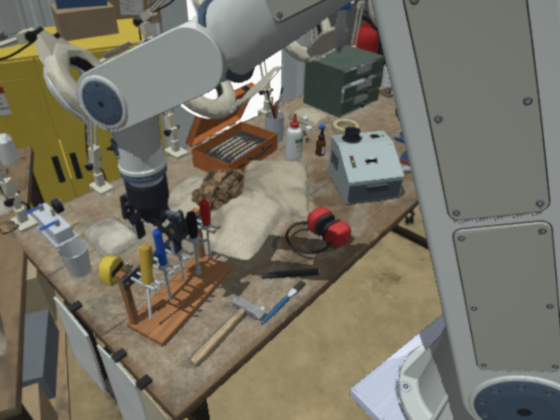

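The blue handle at (281,330) is centred between the fingers at about (180,290) and (385,290). Closing the jaws.

```bash
python3 -m inch '[0,0,0,0,0,0,0, 0,0,0,0,0,0,0.5, 0,0,0,0,0,0,1, 0,0,0,0,0,0,1, 0,0,0,0,0,0,1, 0,0,0,0,0,0,1, 0,0,0,0,0,0,1, 0,0,0,0,0,0.004,1, 0,0,0,0,0,0.01,1, 0,0,0,0,0,0.018,1]' 80
python3 - <<'E'
from h import *
s=snap('wrist','w3.png');snap('side','s3.png');snap('scene','c3.png')
E
```

```text
time: 8.0
eef_pos: [0.5319, 0.3517, 0.2184]
orientation: [-1.373, 0.901, -0.903]
force: [0.0, -0.4, 0.0]
grip_width: 0.201
```

View pics/w3.png

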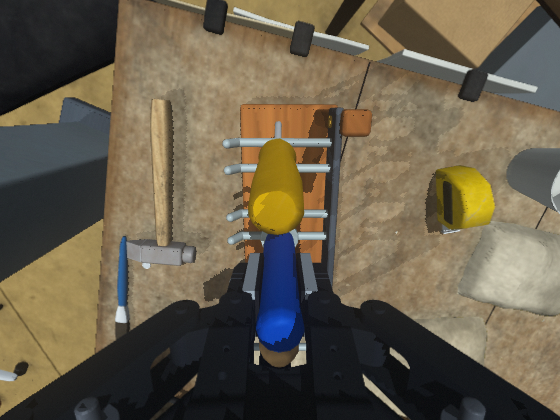

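Grip width is 0.201, about 17 mm, and the handle sits between the pads. Pulling the pin out of the hook.

```bash
python3 -m inch '[0,0,0,-0.01,-0.004,0.004,1, 0,0,0,-0.03,-0.013,0.006,1, 0,0,0,-0.05,-0.021,0.008,1, 0,0,0,-0.065,-0.028,0.01,1, 0,0,-4,-0.075,-0.04,0.03,1, 0,0,-8,-0.085,-0.07,0.06,1, 0,0,-13,-0.1,-0.11,0.09,1, 0,0,-18,-0.11,-0.15,0.12,1, 0,0,-24,-0.115,-0.195,0.14,1, 0,0,-30,-0.12,-0.24,0.145,1]'
cat > tgt.py <<'E'
from h import *
yaw=np.radians(-25.8); cx=np.array([np.cos(yaw),np.sin(yaw),0]);cy=np.array([-np.sin(yaw),np.cos(yaw),0]);cz=np.array([0,0,1.])
n=-.5*cx+np.cos(np.pi/6)*cz; px=np.cos(np.pi/6)*cx+.5*cz
slot=np.array([.6014,-.3693,.1151])
zt=np.cross(n,cy); zt= zt if zt@cx>0 else -zt
Rt=np.c_[np.cross(-n,zt),-n,zt]   # x,y,z tool
def state():
    o=env.observe(); return np.array(o['eef_pos']),R.from_rotvec(o['orientation']).as_matrix(),o
E
python3 - <<'E'
from tgt import *
p,m,o=state();print(p,o['grip_width'],o['force'])
d=Rt@m.T;print('det',np.linalg.det(Rt),'rotvec deg',np.degrees(R.from_matrix(d).as_rotvec()))
for h in (.03,.06): print('shift',slot+n*(.1537+h)-p)
for f in (.25,.5,.75): print(f,np.degrees(R.from_matrix(d).as_rotvec())*f)
E
```

```text
time: 9.4
eef_pos: [0.4121, 0.1108, 0.3656]
orientation: [-1.145, 1.289, -1.298]
force: [0.8, 1.3, 0.0]
grip_width: 0.195
[0.4121303  0.11080828 0.36557494] 0.1954940580764243 [0.802851   1.34685704 0.02990609]
det 1.0000000000000004 rotvec deg [ -8.38935192 -28.48883663 -18.70090795]
shift [ 0.10657542 -0.44013231 -0.09138608]
shift [ 0.09307064 -0.43360384 -0.06540531]
0.25 [-2.09733798 -7.12220916 -4.67522699]
0.5 [ -4.19467596 -14.24441831  -9.35045397]
0.75 [ -6.29201394 -21.36662747 -14.02568096]
```

```bash
python3 -m inch '[0,0,-3,0,-0.05,0,1, -0.5,-3,-5,0,-0.1,0,1, -1,-6,-8,0.005,-0.155,0,1, -2,-10,-10,0.015,-0.21,0,1, -4,-14,-12,0.03,-0.265,-0.005,1, -5,-18,-14,0.05,-0.32,-0.015,1, -7,-23,-16,0.07,-0.37,-0.03,1, -8,-27,-18,0.085,-0.41,-0.05,1, -8.4,-28.5,-18.7,0.093,-0.434,-0.065,1, -8.4,-28.5,-18.7,0.093,-0.434,-0.065,1]'
python3 - <<'E'
from tgt import *
import pickle
p,m,o=state();print(o['joint_pos'].round(2),'rot err',np.degrees(R.from_matrix(Rt@m.T).as_rotvec()))
tip=p+.1537*m[:,1];d=tip-slot;print('tip in panel',d@px,d@cy,d@n)
v=[snap(k,k+'4.png') for k in ('wrist','side','scene')]
pickle.dump((v,p,m),open('v4.pkl','wb'))
for s in v: print(proj(s,[slot,tip]).round(1).tolist())
E
```

```text
time: 10.65
eef_pos: [0.5038, -0.3235, 0.2987]
orientation: [-0.655, 1.047, -1.806]
force: [0.5, 1.5, -0.3]
grip_width: 0.193
[-0.62  0.02  2.    0.15  0.62 -0.27] rot err [-0.10103906 -0.14446793  0.10574955]
tip in panel -0.001992533064082893 -0.0013345381220541879 0.05917813962644025
[[281.2, 178.8], [279.2, 193.0]]
[[361.5, 288.0], [351.2, 272.1]]
[[371.6, 160.8], [378.4, 151.5]]
```

View pics/wrist4.png

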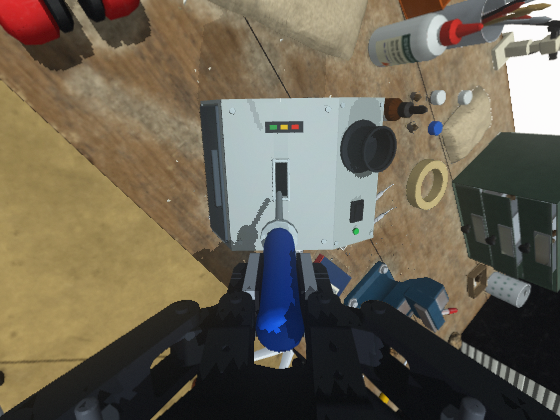

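View pics/side4.png

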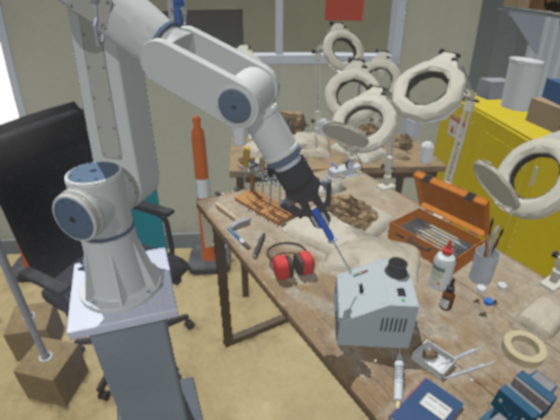

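View pics/scene4.png

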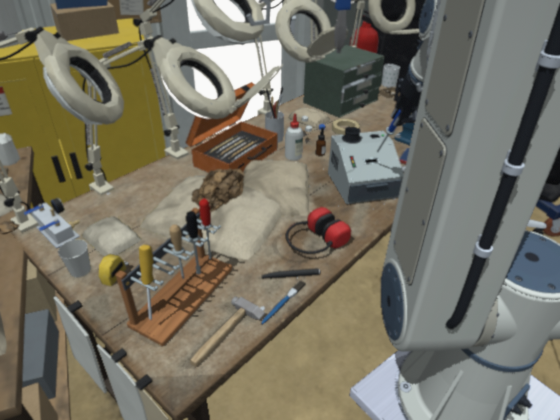

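Run:
```python
import cv2
a=cv2.imread('pics/wrist4.png')
cv2.imwrite('pics/w4z.png',cv2.resize(a[145:245,230:330],None,fx=6,fy=6,interpolation=3))
a=cv2.imread('pics/side4.png')
cv2.imwrite('pics/s4z.png',cv2.resize(a[230:330,310:410],None,fx=6,fy=6,interpolation=3))
a=cv2.imread('pics/scene4.png')
cv2.imwrite('pics/c4z.png',cv2.resize(a[110:200,330:420],None,fx=6,fy=6,interpolation=3))
```

```text
(no output)
```

View pics/w4z.png

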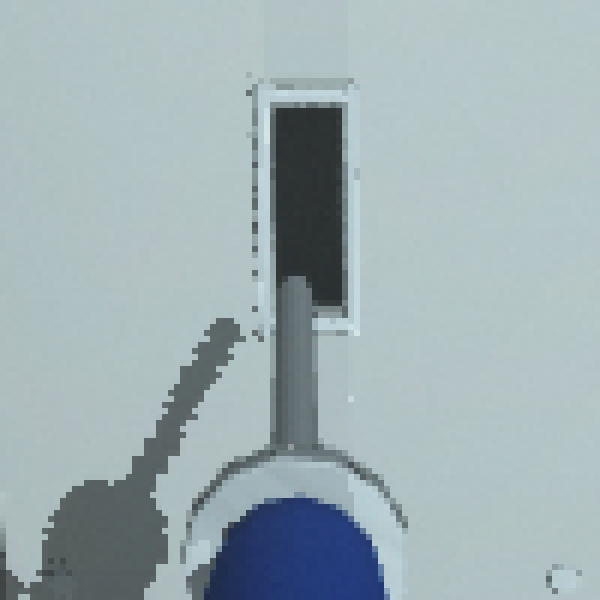

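View pics/s4z.png

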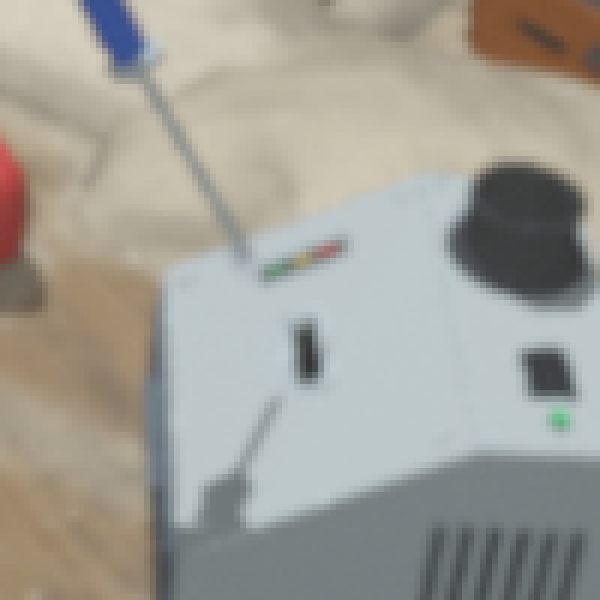

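View pics/c4z.png

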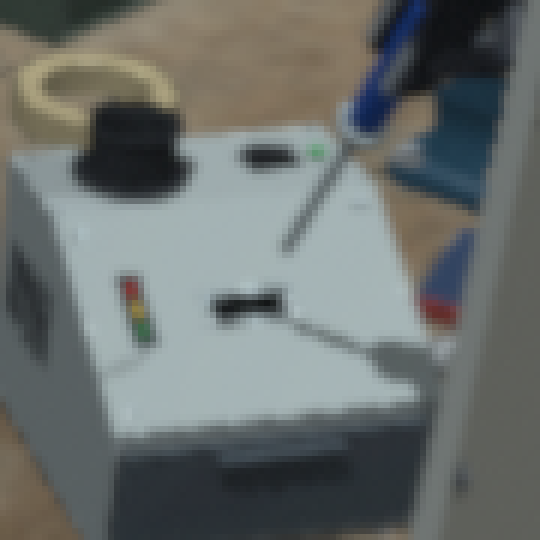

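Run:
```python
from tgt import *
import pickle
v,p,m=pickle.load(open('v4.pkl','rb'))
f=lambda x,y,ox,oy:((x+.5)/6-.5+ox,(y+.5)/6-.5+oy)
W=f(307.5,208,230,145);S=f(308,352,310,230);C=f(250,304,330,110)
for ob in ([(v[1],S),(v[2],C)],[(v[0],W),(v[1],S),(v[2],C)],[(v[0],W)]*3+[(v[1],S),(v[2],C)]):
    q=tri(ob);d=q-slot;print(q.round(4),'panel dx,dy,dz',(d@px*1e3).round(2),(d@cy*1e3).round(2),(d@n*1e3).round(2))
tip=p+.1537*m[:,1]
for s,t in ((v[0],f(295,282,230,145)),(v[1],f(247,262,310,230)),(v[2],f(287,248,330,110))): print(proj(s,tip)-t)
q=tri([(v[0],f(295,282,230,145)),(v[1],f(246,262,310,230)),(v[2],f(287,248,330,110))]);d=q-tip;print('tip obs-model',d@px,d@cy,d@n)
```

```text
[ 0.6013 -0.3689  0.1156] panel dx,dy,dz 0.03 0.34 0.54
[ 0.601  -0.3691  0.1157] panel dx,dy,dz -0.11 0.03 0.72
[ 0.6008 -0.3692  0.1157] panel dx,dy,dz -0.23 -0.14 0.83
[[0.4851104  1.38944171]]
[[ 0.45611103 -1.10489075]]
[[0.99028448 0.60234859]]
tip obs-model -0.0002072672221855546 0.0009621569541859593 -0.0013727506417989968
```

```bash
python3 -m inch '[0,0,0,0.003,-0.0005,-0.003,1, 0,0,0,0.007,-0.002,-0.01,1, 0,0,0,0.012,-0.0045,-0.019,1, 0,0,0,0.017,-0.007,-0.028,1, 0,0,0,0.022,-0.009,-0.038,1, 0,0,0,0.025,-0.0105,-0.043,1, 0,0,0,0.027,-0.0115,-0.0466,1, 0,0,0,0.027,-0.0115,-0.0466,1, 0,0,0,0.027,-0.0115,-0.0466,1, 0,0,0,0.027,-0.0115,-0.0466,1]'
cat > chk.py <<'E'
from tgt import *
import sys
p,m,o=state();tip=p+.1537*m[:,1];d=tip-slot
F=np.array(o['force']);print('t',o['time'].round(2),'tip in panel mm',(d@px*1e3).round(2),(d@cy*1e3).round(2),(d@n*1e3).round(2),'rot err',np.degrees(R.from_matrix(Rt@m.T).as_rotvec()).round(2),'F panel',(F@px).round(2),(F@cy).round(2),(F@n).round(2),'grip',o['grip_width'].round(3))
if len(sys.argv)>1:
    t=sys.argv[1]
    s=env.snapshot('wrist');cv2.imwrite('pics/w%sz.png'%t,cv2.resize(s['img'][145:245,230:330,::-1],None,fx=5,fy=5,interpolation=3))
    s=env.snapshot('scene');im=s['img'][100:210,310:420,::-1]
    s2=env.snapshot('side');im2=s2['img'][230:340,310:420,::-1]
    cv2.imwrite('pics/cs%sz.png'%t,cv2.resize(np.hstack([im,im2]),None,fx=3.6,fy=3.6,interpolation=3))
E
python3 chk.py 5
```

```text
time: 12.05
eef_pos: [0.5321, -0.3341, 0.2551]
orientation: [-0.654, 1.041, -1.806]
force: [0.5, -0.7, -0.9]
grip_width: 0.199Traceback (most recent call last):
  File "chk.py", line 4, in <module>
    F=np.array(o['force']);print('t',o['time'].round(2),'tip in panel mm',(d@px*1e3).round(2),(d@cy*1e3).round(2),(d@n*1e3).round(2),'rot err',np.degrees(R.from_matrix(Rt@m.T).as_rotvec()).round(2),'F panel',(F@px).round(2),(F@cy).round(2),(F@n).round(2),'grip',o['grip_width'].round(3))
                                     ^^^^^^^^^^^^^^^
AttributeError: 'float' object has no attribute 'round'
```

```bash
ls pics
```

```text
c1.png
c2.png
c3.png
c4z.png
s1.png
s2.png
s3.png
s4z.png
scene0.png
scene4.png
side0.png
side4.png
w1.png
w1z.png
w1za.png
w1zb.png
w2.png
w3.png
w4z.png
wrist0.png
wrist4.png
z1.png
z2.png
z3.png
```

```bash
sed -i "s/o\['time'\].round(2)/round(float(o['time']),2)/; s/o\['grip_width'\].round(3)/round(float(o['grip_width']),3)/" chk.py; python3 chk.py 5
```

```text
t 12.05 tip in panel mm 2.84 1.5 6.35 rot err [ 0.03  0.04 -0.02] F panel 0.22 -0.43 -1.11 grip 0.199
```

View pics/w5z.png

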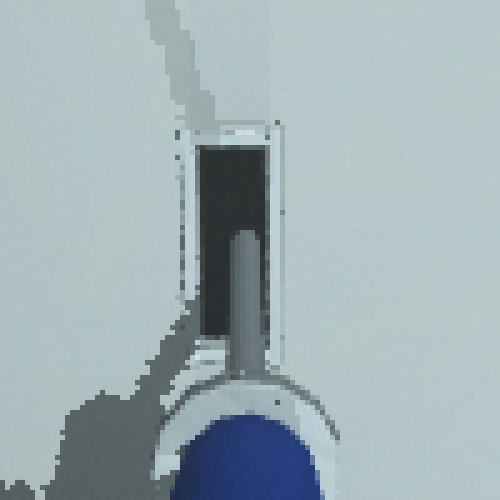

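View pics/cs5z.png

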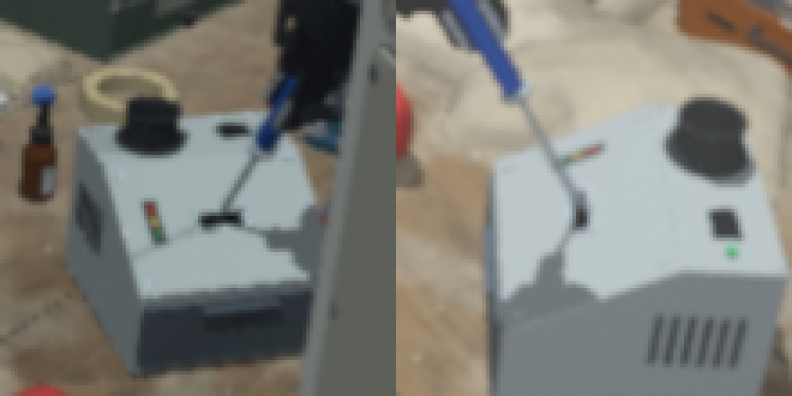

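```bash
python3 -m inch '[0,0,0,-0.0014,-0.0002,-0.0007,1, 0,0,0,-0.0028,-0.0003,-0.0013,1, 0,0,0,-0.0028,-0.0003,-0.0013,1, 0,0,0,-0.0028,-0.0003,-0.0013,1, 0,0,0,-0.0028,-0.0003,-0.0013,1, 0,0,0,-0.001,-0.0012,-0.005,1, 0,0,0,0.001,-0.0021,-0.0085,1, 0,0,0,0.003,-0.003,-0.012,1, 0,0,0,0.0046,-0.0039,-0.0155,1, 0,0,0,0.0046,-0.0039,-0.0155,1]'; python3 chk.py 6
```

```text
time: 13.45
eef_pos: [0.5366, -0.3379, 0.2389]
orientation: [-0.654, 1.042, -1.805]
force: [0.5, 0.6, -1.6]
grip_width: 0.2
t 13.45 tip in panel mm -0.42 0.09 -10.51 rot err [ 0.   -0.   -0.03] F panel -0.65 0.78 -1.47 grip 0.2
```

View pics/w6z.png

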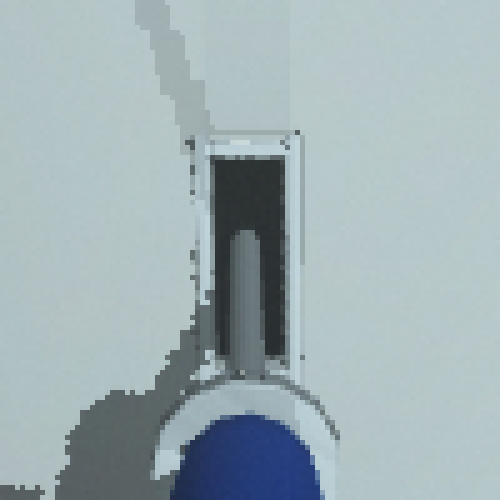

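View pics/cs6z.png

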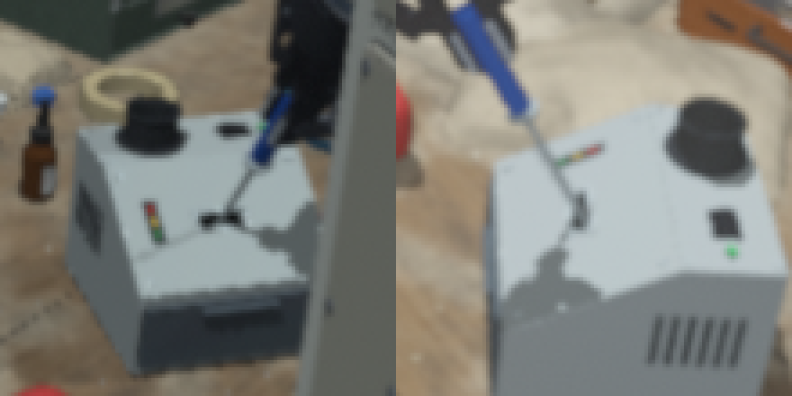

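```bash
python3 -m inch '[0,0,0,0.002,-0.001,-0.004,1, 0,0,0,0.004,-0.002,-0.008,1, 0,0,0,0.006,-0.003,-0.0115,1, 0,0,0,0.0075,-0.0036,-0.0145,1, 0,0,0,0.0085,-0.0041,-0.0165,1, 0,0,0,0.0095,-0.0046,-0.0185,1, 0,0,0,0.0105,-0.005,-0.02,1, 0,0,0,0.011,-0.0053,-0.0212,1, 0,0,0,0.011,-0.0053,-0.0212,1, 0,0,0,0.011,-0.0053,-0.0212,1]'; python3 chk.py 7
```

```text
time: 14.85
eef_pos: [0.5478, -0.3434, 0.2186]
orientation: [-0.654, 1.041, -1.806]
force: [-3.4, 0.9, 5.2]
grip_width: 0.193
t 14.85 tip in panel mm 0.42 -0.02 -34.32 rot err [ 0.05  0.06 -0.03] F panel -0.43 -0.65 6.21 grip 0.193
```

View pics/w7z.png

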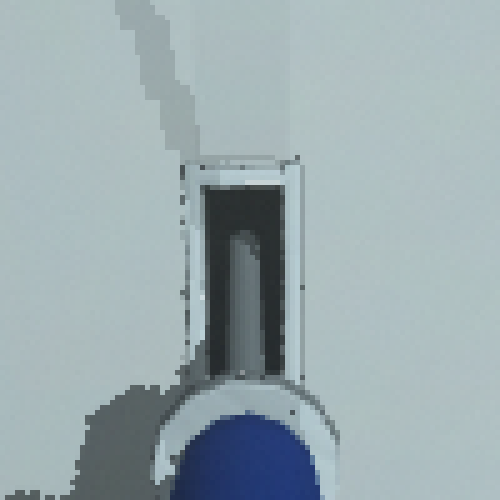

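View pics/cs7z.png

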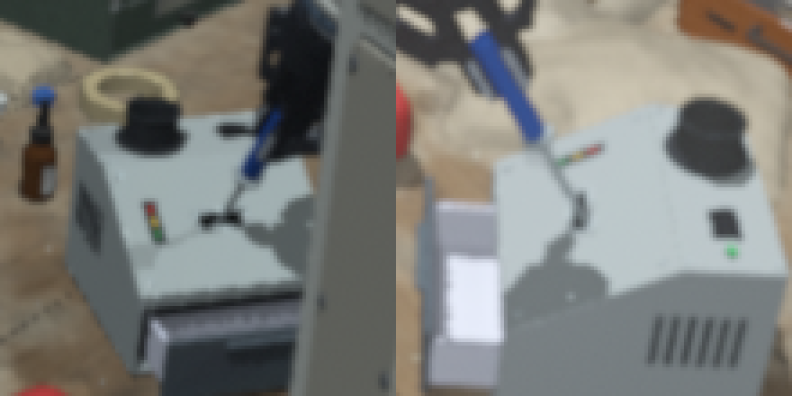

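The side view shows the drawer standing out on the collector's left at about (440,300) in the zoom, with the rod still in the slot and about 6 N on it. Withdrawing straight along the panel normal.

```bash
python3 -m inch '[0,0,0,-0.0018,0.0009,0.0035,1, 0,0,0,-0.0054,0.0026,0.0104,1, 0,0,0,-0.0099,0.0048,0.0191,1, 0,0,0,-0.0144,0.007,0.0277,1, 0,0,0,-0.0189,0.0092,0.0364,1, 0,0,0,-0.0234,0.0113,0.045,1, 0,0,0,-0.0279,0.0135,0.0537,1, 0,0,0,-0.0324,0.0157,0.0624,1, 0,0,0,-0.0369,0.0179,0.071,1, 0,0,0,-0.0405,0.0196,0.078,1]'; python3 chk.py 8
python3 - <<'E'
from tgt import *
p,m,o=state();print(p)
ty=np.radians(23.16); z=np.array([np.cos(ty),np.sin(ty),0]);y=np.array([0,0,-1.]);T=np.c_[np.cross(y,z),y,z]
rv=np.degrees(R.from_matrix(T@m.T).as_rotvec());print(rv)
E
```

```text
time: 16.25
eef_pos: [0.5071, -0.3237, 0.2972]
orientation: [-0.654, 1.041, -1.806]
force: [0.3, 0.6, -0.2]
grip_width: 0.193
t 16.25 tip in panel mm 0.56 -0.03 56.43 rot err [ 0.05  0.07 -0.02] F panel -0.09 0.65 -0.17 grip 0.193
[ 0.50734779 -0.32387029  0.29712421]
[ 0.7332824  31.02894659 47.77074976]
```

View pics/cs8z.png

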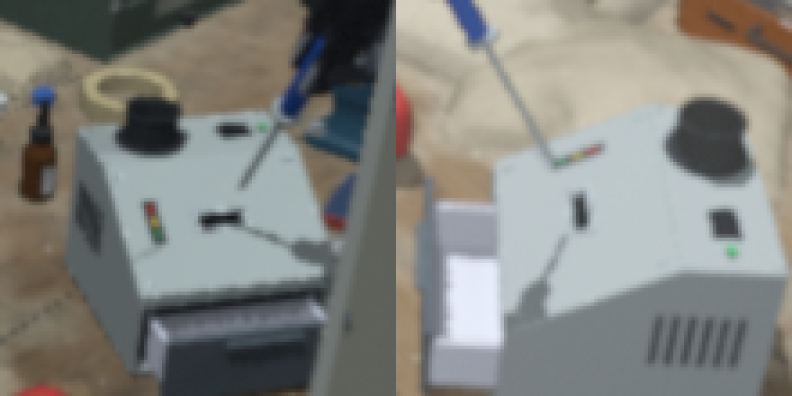

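```bash
python3 -m inch '[0,2,3,-0.015,0.02,0.02,1, 0.1,5,7,-0.035,0.055,0.045,1, 0.2,8,12,-0.055,0.1,0.065,1, 0.3,12,18,-0.075,0.15,0.075,1, 0.4,16,24,-0.09,0.2,0.075,1, 0.4,20,30,-0.095,0.25,0.075,1, 0.5,24,36,-0.097,0.3,0.075,1, 0.6,27,42,-0.097,0.35,0.075,1, 0.7,30,46,-0.097,0.39,0.075,1, 0.7,31,47.8,-0.097,0.42,0.075,1]'
python3 - <<'E'
from tgt import *
p,m,o=state();print(p,o['grip_width'])
ty=np.radians(23.16); z=np.array([np.cos(ty),np.sin(ty),0]);y=np.array([0,0,-1.]);T=np.c_[np.cross(y,z),y,z]
print(np.degrees(R.from_matrix(T@m.T).as_rotvec()))
h=np.array([.531,.3506,.1977])
c=-.075*z
print('front',h+c-p, 'hook',h-p)
E
```

```text
time: 17.65
eef_pos: [0.4106, 0.098, 0.3717]
orientation: [-1.376, 0.905, -0.904]
force: [0.5, -0.4, -0.7]
grip_width: 0.191
[0.41059854 0.09796327 0.37169274] 0.1913645753423984
[ 0.00902297 -0.04892604 -0.19299072]
front [ 0.0514457   0.22313922 -0.17399274] hook [ 0.12040146  0.25263673 -0.17399274]
```

```bash
python3 -m inch '[0,0,0,0.005,0.03,-0.01,1, 0,0,0,0.014,0.07,-0.03,1, 0,0,0,0.025,0.115,-0.055,1, 0,0,0,0.035,0.16,-0.08,1, 0,0,0,0.045,0.2,-0.11,1, 0,0,0,0.0514,0.2231,-0.135,1, 0,0,0,0.0514,0.2231,-0.15,1, 0,0,0,0.0514,0.2231,-0.15,1, 0,0,0,0.0514,0.2231,-0.15,1, 0,0,0,0.0514,0.2231,-0.15,1]'
cat > chr.py <<'E'
from tgt import *
import sys
p,m,o=state()
ty=np.radians(23.16); z=np.array([np.cos(ty),np.sin(ty),0]);yy=np.array([-np.sin(ty),np.cos(ty),0])
h=np.array([.531,.3506,.1977]);d=p-h
tip=p+.1537*m[:,1];grip=p-.0113*m[:,1]
print(round(float(o['time']),2),p.round(4),'rack off mm x,y,z',(d@z*1e3).round(1),(d@yy*1e3).round(1),(d[2]*1e3).round(1),'tilt',np.degrees(np.arccos(-m[2,1])).round(2),'F',o['force'],'g',o['grip_width'])
print('to hook',(h-p).round(4))
t=sys.argv[1]
v=[snap(k,k+t+'.png') for k in ('wrist','scene','side')]
import pickle;pickle.dump((v,p,m),open('v%s.pkl'%t,'wb'))
for s in v: print(proj(s,[tip,tip*.285+grip*.715+0,grip]).round(1).tolist())
cv2.imwrite('pics/c%sz.png'%t,cv2.resize(v[1]['img'][190:350,95:240,::-1],None,fx=3.7,fy=3.7,interpolation=3))
cv2.imwrite('pics/s%sz.png'%t,cv2.resize(v[2]['img'][120:230,200:320,::-1],None,fx=5,fy=5,interpolation=3))
E
python3 chr.py 9
```

```text
time: 18.9
eef_pos: [0.4625, 0.3207, 0.2229]
orientation: [-1.373, 0.904, -0.905]
force: [-0.7, -0.2, -0.6]
grip_width: 0.198
18.9 [0.4625 0.3207 0.2229] rack off mm x,y,z -74.7 -0.5 25.2 tilt 0.07 F [-0.65902967 -0.17756996 -0.58856246] g 0.19820824873711312
to hook [ 0.0685  0.0299 -0.0252]
[[278.6, 192.2], [278.2, 240.4], [277.9, 279.9]]
[[197.2, 305.8], [191.2, 266.6], [188.5, 249.0]]
[[239.2, 194.1], [237.8, 166.2], [237.2, 154.5]]
```

View pics/wrist9.png

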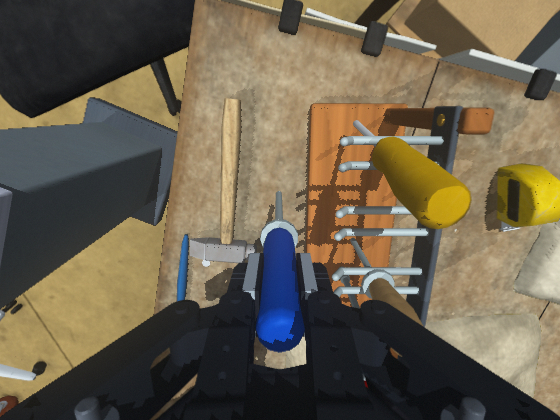

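View pics/c9z.png

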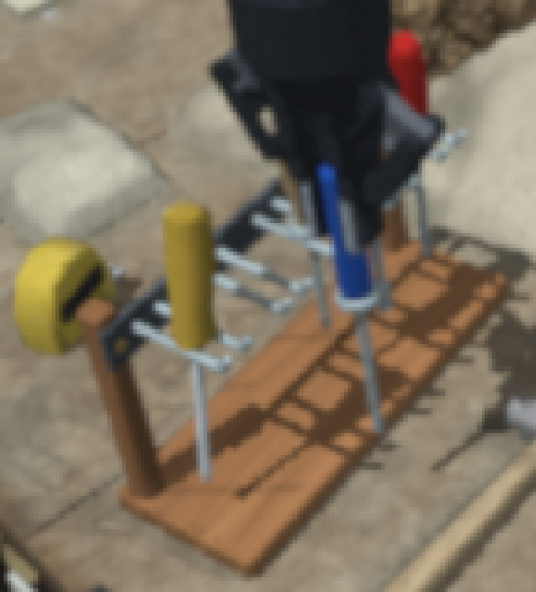

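View pics/s9z.png

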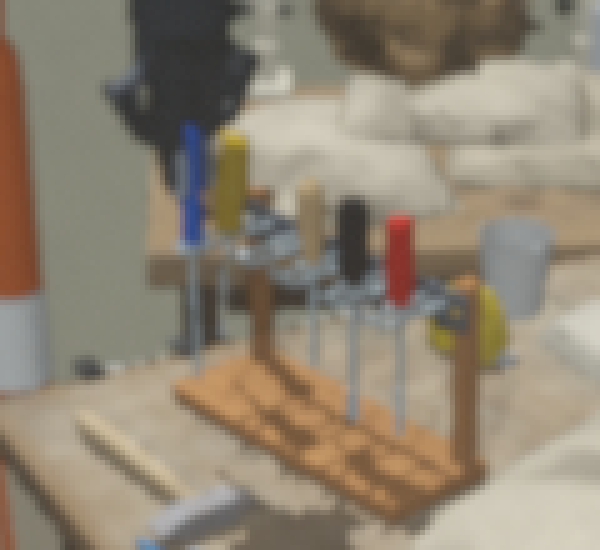

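```bash
python3 -m inch '[0,0,0,0.007,0.0031,-0.002,1, 0,0,0,0.016,0.007,-0.004,1, 0,0,0,0.025,0.011,-0.004,1, 0,0,0,0.034,0.0149,-0.004,1, 0,0,0,0.043,0.0188,-0.004,1, 0,0,0,0.052,0.0227,-0.004,1, 0,0,0,0.061,0.0266,-0.004,1, 0,0,0,0.0685,0.0299,-0.004,1, 0,0,0,0.0685,0.0299,-0.004,1, 0,0,0,0.0685,0.0299,-0.004,1]'
python3 chr.py 10
python3 - <<'E'
import cv2,numpy as np
I=[cv2.imread('pics/'+n)[190:350,95:240] for n in ('scene0.png','c3.png','scene10.png')]
cv2.imwrite('pics/cmp.png',cv2.resize(np.hstack(I),None,fx=1.83,fy=1.83,interpolation=3))
E
```

```text
time: 20.3
eef_pos: [0.5306, 0.3507, 0.2184]
orientation: [-1.375, 0.904, -0.904]
force: [0.2, -0.2, -0.2]
grip_width: 0.194
20.3 [0.5306 0.3507 0.2184] rack off mm x,y,z -0.4 0.2 20.7 tilt 0.02 F [ 0.16796574 -0.15466138 -0.22689137] g 0.19405294314574978
to hook [ 0.0004 -0.0001 -0.0207]
[[278.7, 192.2], [278.3, 240.5], [278.0, 280.0]]
[[170.4, 294.3], [162.4, 255.5], [158.9, 238.2]]
[[253.7, 189.2], [253.0, 162.0], [252.6, 150.6]]
```

View pics/c10z.png

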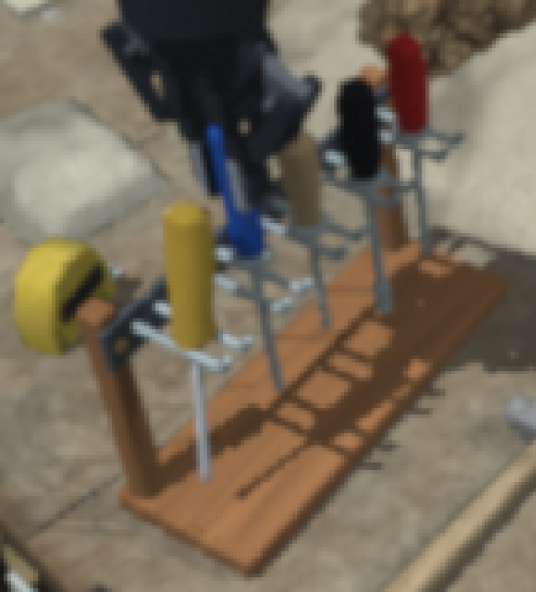

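View pics/s10z.png

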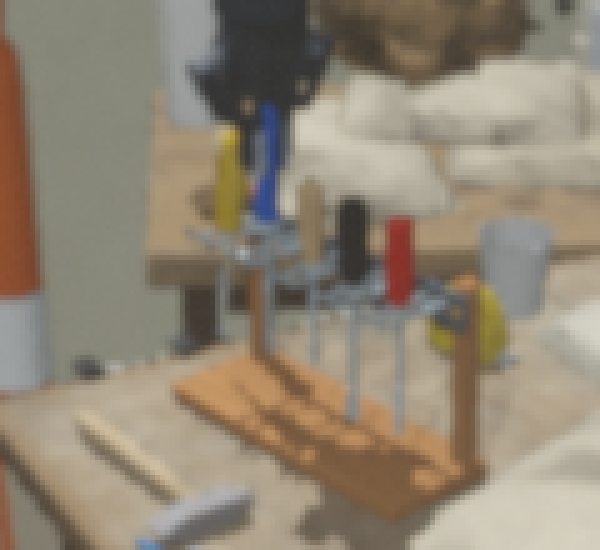

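View pics/cmp.png

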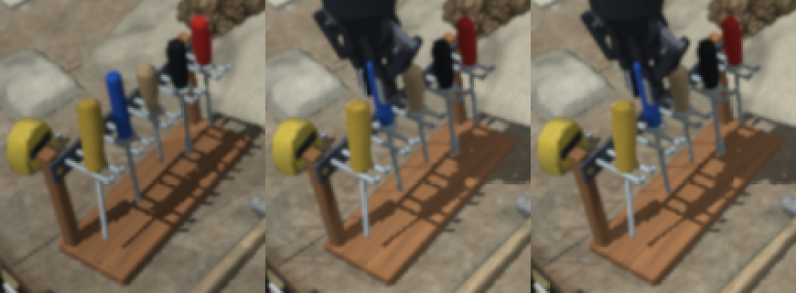

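```bash
python3 -m inch '[0,0,0,0,0,-0.004,1, 0,0,0,0,0,-0.008,1, 0,0,0,0,0,-0.012,1, 0,0,0,0,0,-0.015,1, 0,0,0,0,0,-0.0175,1, 0,0,0,0,0,-0.019,1, 0,0,0,0,0,-0.0205,1, 0,0,0,0,0,-0.0205,1, 0,0,0,0,0,-0.0205,1, 0,0,0,0,0,-0.0205,1]'
python3 chr.py 11
```

```text
time: 21.7
eef_pos: [0.5307, 0.3509, 0.2003]
orientation: [-1.373, 0.904, -0.904]
force: [-4.3, -3.0, 16.1]
grip_width: 0.197
21.7 [0.5307 0.3509 0.2003] rack off mm x,y,z -0.2 0.3 2.6 tilt 0.09 F [-4.32466961 -3.02675157 16.14464621] g 0.19693863586442084
to hook [ 0.0003 -0.0003 -0.0026]
[[278.6, 192.2], [278.2, 240.4], [277.9, 280.0]]
[[171.3, 299.7], [163.6, 261.9], [160.2, 245.0]]
[[253.9, 193.2], [253.1, 166.3], [252.8, 155.0]]
```

View pics/c11z.png

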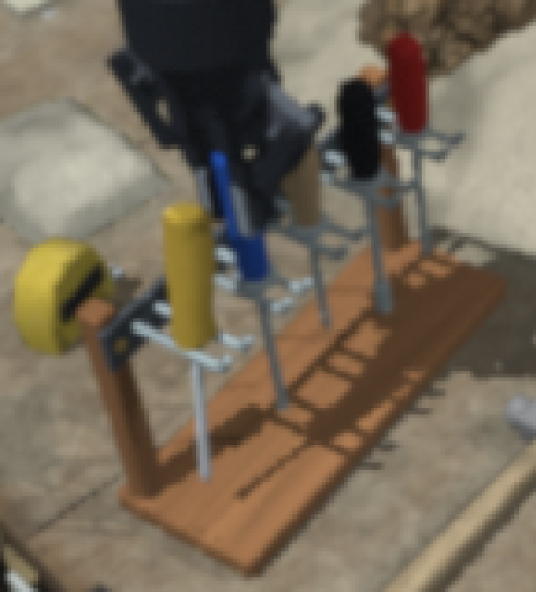

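Collar contact reads 16 N. I'll relieve that by 2 mm, then open the jaws.

```bash
python3 -m inch '[0,0,0,0,0,0.0015,1, 0,0,0,0,0,0.0015,1, 0,0,0,0,0,0.0015,0.55, 0,0,0,0,0,0.0015,0.45, 0,0,0,0,0,0.0015,0.35, 0,0,0,0,0,0.0015,0.1, 0,0,0,0,0,0.0015,-0.3, 0,0,0,0,0,0.0015,-0.7, 0,0,0,0,0,0.0015,-1, 0,0,0,0,0,0.0015,-1]'
python3 chr.py 12
```

```text
time: 23.1
eef_pos: [0.5307, 0.3508, 0.2018]
orientation: [-1.373, 0.904, -0.904]
force: [-0.9, 0.5, -0.8]
grip_width: 1.002
23.1 [0.5307 0.3508 0.2018] rack off mm x,y,z -0.1 0.3 4.1 tilt 0.1 F [-0.87641792  0.5049779  -0.82572621] g 1.002153375385703
to hook [ 0.0003 -0.0002 -0.0041]
[[278.7, 192.2], [278.3, 240.4], [277.9, 280.0]]
[[171.2, 299.3], [163.5, 261.3], [160.0, 244.4]]
[[253.9, 192.8], [253.1, 165.9], [252.8, 154.6]]
```

View pics/wrist12.png

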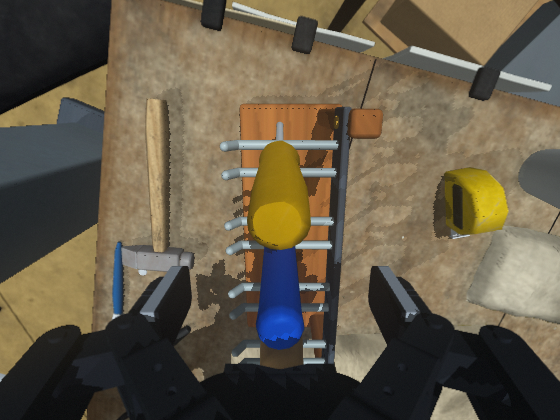

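View pics/c12z.png

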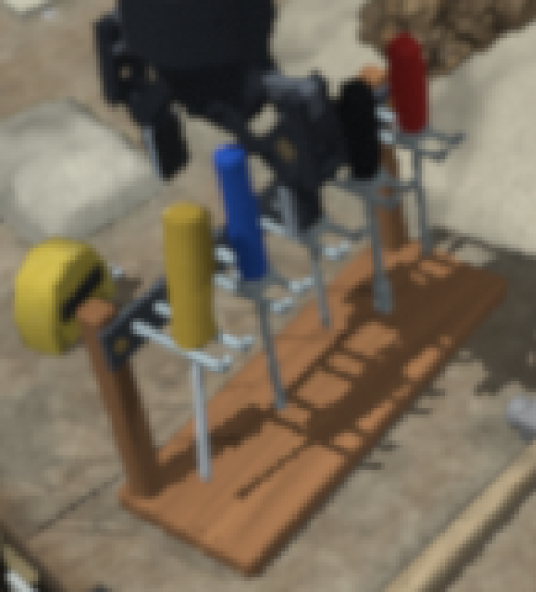

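The pin hangs upright on its hook, with the handle top at about (230,155) and the tip at about (281,405), the same as at the start. The fingers are clear of it. Rising straight up and backing off.

```bash
python3 -m inch '[0,0,0,0,0,0.01,-1, 0,0,0,0,0,0.035,-1, 0,0,0,0,0,0.065,-1, 0,0,0,0,0,0.1,-1, 0,0,0,0,0,0.14,-1, 0,0,0,-0.01,-0.01,0.17,-1, 0,0,0,-0.03,-0.04,0.19,-1, 0,0,0,-0.06,-0.09,0.2,-1, 0,0,0,-0.08,-0.12,0.2,-1, 0,0,0,-0.08,-0.12,0.2,-1]'
python3 -m inch '[0,0,0,0,0,0,-1, 0,0,0,0,0,0,-1, 0,0,0,0,0,0,-1, 0,0,0,0,0,0,-1, 0,0,0,0,0,0,-1, 0,0,0,0,0,0,-1, 0,0,0,0,0,0,-1, 0,0,0,0,0,0,-1, 0,0,0,0,0,0,-1, 0,0,0,0,0,0,-1]'
python3 - <<'E'
from h import *
for k in ('scene','side'):
    s=snap(k,k+'13.png')
    if k=='scene': c=s['img'][190:350,95:240]; d=s['img'][115:215,315:415]
    else: e=s['img'][245:355,310:430]
print(proj(s,[.531,.3506,.25]))
r=lambda i:cv2.resize(i[:,:,::-1],(390,390),interpolation=3)
i0=cv2.imread('pics/scene0.png')[190:350,95:240][:,:,::-1]
cv2.imwrite('pics/f1.png',np.hstack([r(i0),r(c)])); cv2.imwrite('pics/f2.png',np.hstack([r(d),r(e)]))
E
```

```text
time: 24.5
eef_pos: [0.4498, 0.2294, 0.4034]
orientation: [-1.371, 0.904, -0.906]
force: [0.5, 0.3, 0.4]
grip_width: 0.994
time: 25.75
eef_pos: [0.4498, 0.2293, 0.4034]
orientation: [-1.371, 0.904, -0.906]
force: [-1.4, -0.2, 1.0]
grip_width: 1.003
[[252.61183964 145.53270071]]
```

View pics/f1.png

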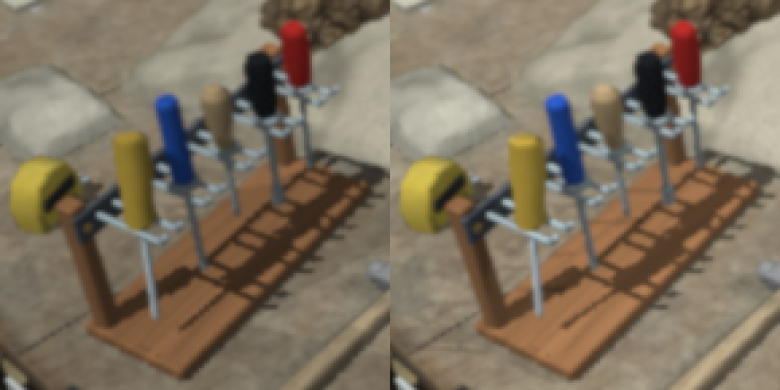

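View pics/f2.png

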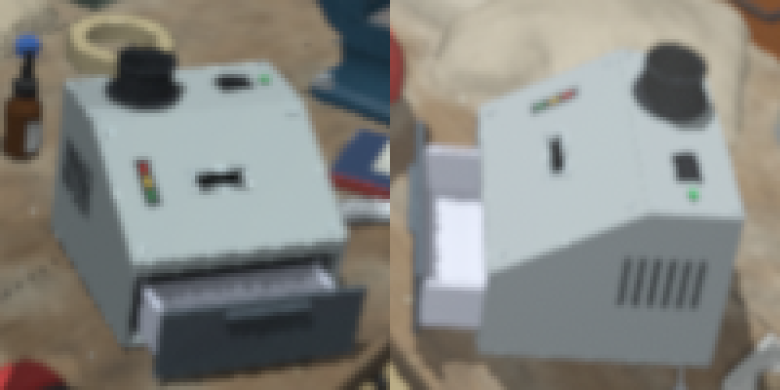

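```bash
python3 -c "
from workcell import env
print(env.finish_job())"
```

```text
the job is handed in; nothing more can be done
None
```

I released the drawer, hung the pin back on its own hook and handed the job in at about 26 s of the 67 s allowed; no verdict was reported.

- **Drawer:** I pushed the rod straight through the slot at its middle. The first gentle press, about 34 mm deep and reading about 6 N, met the catch and the drawer sprang out. In the last pictures it stands out by roughly 50 mm; that figure is an estimate from the picture, because I did not read the joint.
- **Pin:** In the last scene view it hangs upright on its hook, matching the starting picture to within a pixel or so. The jaws are open and the gripper is well clear, with wrist forces at noise level.
- **Setting the pin down:** The collar met the prongs about 2 mm sooner than I had worked out, so the pin had probably slipped about that much in the grip. The wrist force read 16 N until I eased off and opened the jaws.
- **Screwdriver:** It hangs tilted a few pixels differently from the first picture. That already showed while I was lifting the pin out, and it may have been settling or a light touch. It looks to be only a few millimetres, and I saw no other change to the other tools on the rack.
- **Bystanders:** I never moved near the ear muffs or the chisel, but I did not measure their positions at the end.

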